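# Photograph a batch of specimen pots under the swing-arm camera

## Robot

A 6-joint arm with a two-finger parallel gripper is mounted at the origin on the work surface. World frame = base frame: x ahead of the robot, y to its left, z up, the work surface at z = 0. Lengths are in mm, angles in rad, forces in N, time in s.
With the tool pointing down it reaches from about 275 to 1000 mm from the base axis. Payload 8.4 kg.
Tool frame: the origin (TCP) lies on the centre line of the jaws, within the pads' length; the fingertips stand r.tip_reach ahead of it and the grasp point (between the pads) lies 11 mm behind it (r.tip_reach is the distance from the TCP to the fingertips, in mm); z points along the fingers, y is the line along which they close (so a half turn about z gives the same grasp; the last joint's range is limited). The gripper opens to 85 mm and grips with 20 to 120 N. Pads are 22 mm wide; open, the fingers measure 114 mm over their backs; the gripper's body (76 mm by 85 mm) begins 54 mm behind the grasp point. The pads swing forward as they close: fully open they stand 13 mm farther back than shut.
Start: joints at [-1.178, 0.353, 1.633, -0, 1.155, -0.002], TCP at [240.389, -576.924, 239.281] pointing down, gripper open.
Joint ranges: [-2.63, 2.63], [-0.92, 2.1], [0.06, 2.66], [-1.3, 4.44], [0, 2.69], [-3.02, 3.02]. Speed limits (rad/s): [2.22, 2.22, 2.79, 3.14, 3.14, 3.14].

## Interface

Orientations are given as [roll, pitch, yaw] about the fixed x, y, z axes, in that order (R = Rz(yaw) Ry(pitch) Rx(roll)).
In Python, from rig import r gives the robot as it stands.
- The arm moves only by the tool carry_out, never from a script. Its argument "targets" is a list of rows, each an object with "dp": the shift along the tool's x, y, z in mm, a list of three; "yaw": the turn about the tool's z in degrees. A call has 1 to 12 rows; each row is the pose to reach, as a shift and turn from the pose commanded when the call began, along the tool's axes at that moment; what a row does not reach only later rows make up. A row lasts 1/8 s, in which the tool goes at most 62.5 mm and 10.7 degrees, less where a joint would pass 70% of its speed; a pose out of reach is approached as far as the arm can. A call with a gripper value outside its range is refused whole. "fingers" is the opening, from -1 (shut) to 1 (fully open), so that 0 is half open, set as the call begins (left out, the last holds). The fingers move at their own pace and stop on an object; "grip_force" is the grip in N (left out, the last holds). Time passes only in rows, so rows that repeat a pose let the fingers close. It gives the time, the measured TCP pose, the force, the opening and the grip force at its end, in the units of the state.
- r.sense(): the state, without advancing time (a new reading comes with each control period).
- r.grab_frame(name): name is "scene" or "top"; returns the picture (420x560x3 uint8, red, green, blue); there is no depth.
- r.get_calibration(name): a dict with "fx", "fy", "cx", "cy" (pixels), "dist_coeffs" ([k1, k2, p1, p2, k3] as OpenCV has them; the pictures are not rectified), "rvec" (rotation vector, rad) and "tvec" (3), from world to camera coordinates, as OpenCV has them. Camera axes: x right, y down, z forward; pixel columns grow to the right and rows downward; lengths in mm; the calibration is good to about 2 mm. A picture is of the moment at which its call begins. get_calibration takes no time and is no camera call.
- r.sign_off(): hands the job in; it is judged then, once.
The state is a dict: "clock": time; "qpos": joint angles; "qvel": joint speeds; "joint_efforts": joint torques, N m; "eef_pos": TCP position; "tcp_rot": TCP orientation; "contact_force": force on the tool from outside, world axes, zero at the start; "wrist_torque": the same for the moment, N m; "opening": opening from 0.0 (shut) to 1.0 (fully open); "grasp_force": force on a finger pad.
Only numpy, scipy, OpenCV 4.12 (cv2) and the standard library are available. Lean on these libraries where they do the work, as an engineer would, in place of code of your own. Each camera call takes 0.05 s, during which the arm holds its last target. There are 200 camera calls.

## Task

Set the tray squarely inside the tape outline on the camera stage so that its end holds the tray switch lever down, and stand every specimen pot upright in it. Then swing the camera boom until the lens is centred over the middle of the tray outline, leave it there and press the shutter button once down. Finally swing the boom on until the camera stands right over the parking post, leaving the loaded tray on the switch, and do not disturb the tube rack, bottle or slide box.

Things in the scene. Friction and masses are not known exactly. Their poses are not given: they have to be found in the camera images.
- tray: Loose white plastic tray, 270 mm long (its x axis) by 76 mm wide (its y axis), about 0.3 kg; inner floor 3 mm above its underside, walls 3 mm thick and 14 mm high. A solid upright handle plate stands in its middle: 30 mm along x, 12 mm along y, from the floor up to 45 mm above the underside; pinch it across y. Origin: centre of the underside, z up. Two pots fit in the row on each side of the handle (for instance at x = +-46 and +-101 mm, y = 0).
- stage: Fixed matt black stage plate under the camera boom, 335 mm long, 110 mm wide, top 20 mm above the bench, reaching from the camera post towards the robot, at an angle that differs from start to start. A thin white tape outline, about 4 mm larger all round than the tray, shows where the tray goes. Origin: on the post's axis at bench level; the plate lies along its -x axis, from x = -30 to -365 mm.
- stage_mid (a point): Centre of the tape outline, on the plate's top surface (20 mm above the bench), 215 mm from the post's axis. Its x axis is the long direction of the plate and outline (pointing to the post). The tray belongs with its centre here and its long side along this axis, either way round.
- lever (a joint): The tray switch: a steel lever hinged at the post end of the stage, 50 mm long, its roller tip sprung up 13 mm above the plate just inside the post end of the tape outline. 0 = up, about 0.29 rad = pressed down level with the plate; it counts as pressed beyond 0.16. Springs back with under 1 N: the weight of the tray set in the outline holds it down.
- lever_tip (a point): Top of the lever's roller tip; with the lever up it is 96 mm from the post's axis along the stage.
- boom (a joint): The camera boom, a horizontal white bar 16 mm wide at 204 to 216 mm above the bench, swinging about the upright post. Stiff friction hinge: it stays where it is left; the knob moves with about 1 N. 0 = pointing from the post straight at the robot (-x), positive = swung to the robot's right (-y); limits +-1.45 rad. It carries the camera head (44 mm across, lower end 170 mm above the bench) and the knob.
- pivot (a point): Point on the post's axis (22 mm thick post on an 72 mm base) about which the boom swings, 210 mm above the bench, at the boom's height.
- lens (a point): Centre of the lens, under the camera head, 170 mm above the bench, 215 mm from the pivot along the boom.
- grip_knob (a point): Middle of the upright round black knob at the boom's outer end: 18 mm across, from 216 to 258 mm above the bench, 252 mm from the pivot; take it from above.
- park: Fixed steel parking post for the camera, 18 mm thick with a 28 mm rubber cap, standing at the robot's right of the stage. Origin: on the camera post's axis at bench level; the parking post stands 215 mm along its -x axis.
- park_top (a point): Centre of the top of the parking post's rubber cap, 162 mm above the bench: the camera head passes 8 mm above it. Parked means lens right above this point.
- shutter (a joint): The shutter button's travel: 0 = up, 6 mm = fully down; springs back, about 5 N to press fully. It takes the picture once pressed beyond 4 mm.
- shutter_top (a point): Centre of the top of the grey round shutter button, 28 mm across, pressed straight down, 22 mm above the bench when up, in a round black housing 44 mm across fixed on the bench at the robot's left of the stage.
- pot0: A specimen pot, standing: clear plastic cylinder with white screw cap, 42 mm across, 42 mm high, about 55 g. All pots are alike. None if this pot is absent from this start. Origin: centre of its underside, z up.
- pot1: A specimen pot, standing: clear plastic cylinder with white screw cap, 42 mm across, 42 mm high, about 55 g. All pots are alike. None if this pot is absent from this start. Origin: centre of its underside, z up.
- pot2: A specimen pot, standing: clear plastic cylinder with white screw cap, 42 mm across, 42 mm high, about 55 g. All pots are alike. None if this pot is absent from this start. Origin: centre of its underside, z up.
- pot3: A specimen pot, standing: clear plastic cylinder with white screw cap, 42 mm across, 42 mm high, about 55 g. All pots are alike. None if this pot is absent from this start. Origin: centre of its underside, z up.
- tube_rack: A grey test-tube rack, 100 x 70 mm, 82 mm high with its capped tubes; bystander, leave it alone. Origin: centre of its underside.
- rinse_bottle: A white bottle 60 mm across and 150 mm high; bystander, leave it alone. Origin: centre of its underside.
- slide_box: A flat grey slide box 100 x 85 x 35 mm; bystander, leave it alone. Origin: centre of its underside.
Mind the look-alikes: they are no part of the job. What is shaped like the pot0 but blue or green is not meant.

How it is judged (in metres and radians):
On the way, in this order (a step that is already met when the one before it is completed fails the run):
1. the tray lies in the outline, holding the switch lever down, with every pot standing in it (x of tray in the frame of stage_mid between -0.015 and 0.015 m and y of tray in the frame of stage_mid between -0.015 and 0.015 m and z of tray in the frame of stage_mid below 0.006 m and angle between the x axis of tray and the x axis of stage_mid, either way round below 0.15 rad and value of joint lever above 0.16 rad and x of pot0 in the frame of tray between -0.13 and 0.13 m and y of pot0 in the frame of tray between -0.034 and 0.034 m and z of pot0 in the frame of tray between -0.012 and 0.012 m and angle between each of pot0, pot1, pot2, pot3's own z axis and vertical below 0.2 rad and x of pot1 in the frame of tray between -0.13 and 0.13 m and y of pot1 in the frame of tray between -0.034 and 0.034 m and z of pot1 in the frame of tray between -0.012 and 0.012 m and x of pot2 in the frame of tray between -0.13 and 0.13 m and y of pot2 in the frame of tray between -0.034 and 0.034 m and z of pot2 in the frame of tray between -0.012 and 0.012 m and x of pot3 in the frame of tray between -0.13 and 0.13 m and y of pot3 in the frame of tray between -0.034 and 0.034 m and z of pot3 in the frame of tray between -0.012 and 0.012 m), for 0.2 s.
2. the lens is centred over the stage (within 15 mm) and the boom is still (horizontal distance between lens and stage_mid below 0.015 m and velocity of joint boom between -0.05 and 0.05 rad/s), for 0.3 s.
3. the shutter is pressed with the lens centred and the loaded tray on its switch (all of step 1 and horizontal distance between lens and stage_mid below 0.015 m and value of joint shutter above 0.004 m), for 0.04 s.
At the end, for the whole second after the job is handed in: Lens within 18 mm of the parking post's centre (horizontally), still; button up; tray within 15 mm and 0.15 rad of the outline, flat, lever beyond 0.16 rad; every pot upright (0.2 rad) on the tray floor; all at rest (all of step 1 and horizontal distance between lens and park_top below 0.018 m and value of joint shutter below 0.002 m and velocity of joint boom between -0.03 and 0.03 rad/s and linear speed of each of pot0, pot1, pot2, pot3, tray below 0.02 m/s); the robot touches nothing.
It fails at once if the tube rack is shoved or tipped (more than 30 mm) (distance of tube_rack from where it was at the start of the episode above 0.03 m).
It fails at once if the rinse bottle is shoved or tipped (more than 30 mm) (distance of rinse_bottle from where it was at the start of the episode above 0.03 m).
It fails at once if the slide box is shoved or tipped (more than 30 mm) (distance of slide_box from where it was at the start of the episode above 0.03 m).
Of pot0, pot1, pot2, pot3 only 2 to 4 are there at a start; the rules pass over those that are not, and their reading is None.
At some moment in a run one of pot0, pot1, pot2, pot3 may be knocked a few centimetres aside while the robot is not near it.
Once in a run the grip may slacken for a moment while it holds something.
It also fails if it takes over 210 s, if anything falls off the work surface, if the arm or the gripper's body presses on something with over 40 N, if the wrist force passes 120 N, or if a joint passes its speed limit or range.

## Working session

There is one attempt and no reset: what is moved stays moved. The work goes in short steps, Python scripts to look and compute and a tool call to move; the robot and the scene stay as the last step left them, time stands still between calls to the robot, and variables do not carry over. Pictures are saved under pics/ and viewed, at most 14 in all, crops included, and the job is handed in when it is done.

Besides the shell and the picture viewer there is one more tool, called after "Call:" in YAML: its name, and indented under it one key for each argument. carry_out: Moves the arm, as the interface text tells. Its arguments: {"type":"object","properties":{"targets":{"type":"array","items":{"type":"object","properties":{"dp":{"type":"array","items":{"type":"number"}},"yaw":{"type":"number"}}}},"fingers":{"type":"number"},"grip_force":{"type":"number"}},"required":["targets"]}

```bash
ls; mkdir -p pics
cat > h.py <<'E'
import numpy as np, cv2
from rig import r
def cal(n):
    c=r.get_calibration(n); K=np.array([[c['fx'],0,c['cx']],[0,c['fy'],c['cy']],[0,0,1.]])
    R=cv2.Rodrigues(np.array(c['rvec'],float))[0]; t=np.array(c['tvec'],float).ravel()
    return K,np.array(c['dist_coeffs'],float),R,t
def ray(n,uv,z):
    K,d,R,t=cal(n); p=cv2.undistortPoints(np.array(uv,float).reshape(-1,1,2),K,d).reshape(-1,2)
    v=np.c_[p,np.ones(len(p))]@R; o=-R.T@t
    return o+v*((z-o[2])/v[:,2])[:,None]
def proj(n,X):
    K,d,R,t=cal(n); return cv2.projectPoints(np.array(X,float).reshape(-1,1,3),cv2.Rodrigues(R)[0],t,K,d)[0].reshape(-1,2)
def save(n,name):
    im=r.grab_frame(n); cv2.imwrite('pics/'+name+'.png',im[:,:,::-1]); return im
E
python3 - <<'E'
from h import *
for n in('top','scene'):
    save(n,n+'0'); K,d,R,t=cal(n); print(n,K[0,0],-R.T@t)
s=r.sense(); print(s, r.tip_reach)
E
```

```text
pics
top 530.8876535363944 [ 443.89367922  -26.52375333 1517.46507355]
scene 542.4241358457712 [1431.07254828  771.50469006  948.86224036]
{'clock': 0.1, 'qpos': array([-1.17839635e+00,  3.53546153e-01,  1.63405990e+00,  5.73930801e-06,
        1.15518308e+00, -2.39031751e-03]), 'qvel': array([ 0.00124249, -0.00205833, -0.00259754, -0.00034378,  0.0003687 ,
        0.00012597]), 'joint_efforts': array([ 1.29340329e-03, -6.06356049e+01, -3.42818749e+01,  1.31181791e-04,
        3.87363543e-03, -4.40788142e-05]), 'eef_pos': array([ 240.23453441, -576.54135974,  238.65713019]), 'tcp_rot': array([-3.14039619e+00, -8.10787735e-06,  3.94787974e-01]), 'contact_force': array([ 0.06073075, -0.36237156, -0.1327004 ]), 'wrist_torque': array([-0.00531685, -0.01799926,  0.01948868]), 'grasp_force': 0.0, 'opening': 0.9982449875559262} 8.0
```

View pics/top0.png

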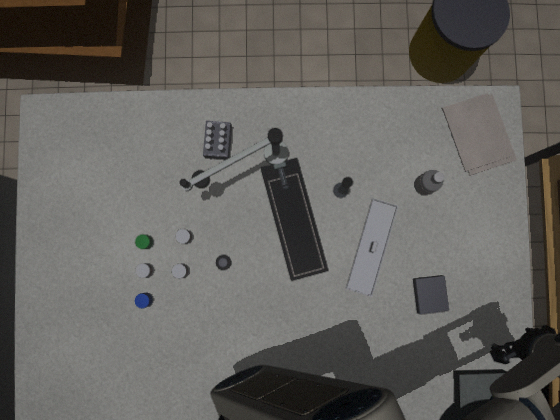

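View pics/scene0.png

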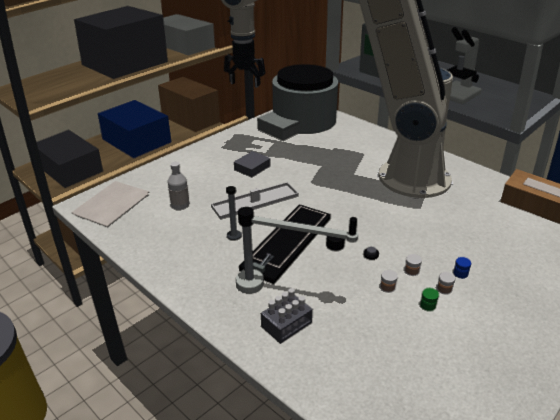

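The top view has +x up and +y left. It shows three white pots near (183,237), (144,270) and (180,271), a green and a blue decoy, the tray around (372,247) and the stage outline around (298,225). The shutter is at (223,262), the post at (276,134), the knob at (185,183), the park cap at (347,182), the rack at (217,139), the bottle at (432,181) and the slide box at (431,294).

```bash
cat > m.py <<'E'
from h import *
def blobs(mask,box,amin=30):
    x0,y0,x1,y1=box; m=np.zeros_like(mask); m[y0:y1,x0:x1]=mask[y0:y1,x0:x1]
    return sorted([c for c in cv2.findContours(m,cv2.RETR_EXTERNAL,cv2.CHAIN_APPROX_NONE)[0] if cv2.contourArea(c)>=amin],key=cv2.contourArea)[::-1]
def ctr(c): 
    M=cv2.moments(c); return (M['m10']/M['m00'],M['m01']/M['m00'])
E
python3 - <<'E'
from m import *
im=cv2.imread('pics/top0.png'); hsv=cv2.cvtColor(im,cv2.COLOR_BGR2HSV); g=hsv[:,:,2]
print('bg',np.median(g[200:400,60:120]))
for nm,b in dict(tray=(340,190,405,305),pots=(120,215,205,310),stage=(255,150,335,285)).items():
  for th in (190,200,210):
    for c in blobs((( g>th)).astype('uint8')*255,b,20)[:6]:
        print(nm,th,cv2.contourArea(c),np.round(ctr(c),1),np.round(cv2.minAreaRect(c),1) if 0 else cv2.minAreaRect(c))
def up(b,k,name):
    x0,y0,x1,y1=b; cv2.imwrite(name,cv2.resize(im[y0:y1,x0:x1],None,fx=k,fy=k,interpolation=cv2.INTER_CUBIC))
up((120,120,400,310),2.85,'pics/crop1.png')
E
```

```text
bg 127.0
```

View pics/crop1.png

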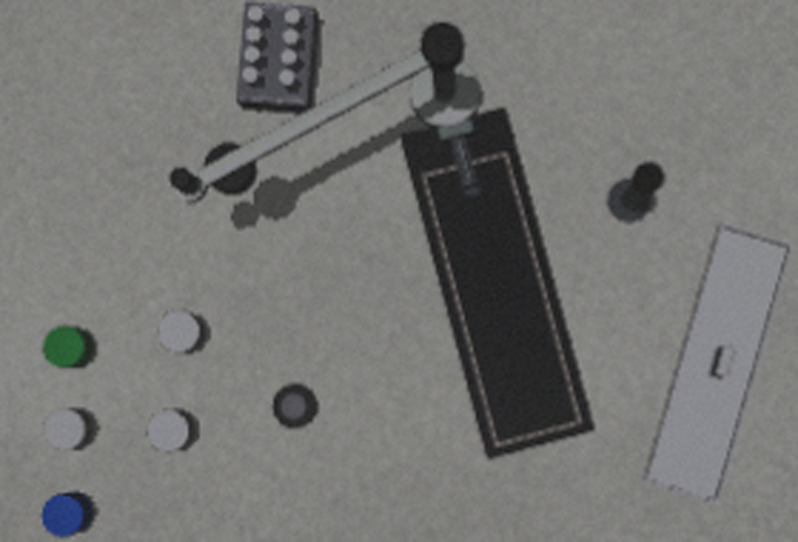

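The crop shows the tape corners near crop px (425,177), (510,153), (583,422) and (495,447). The tray handle is at (724,361), the white caps at (179,331), (68,429) and (170,430), and the shutter at (293,405).

Run:
```python
from m import *
im=cv2.imread('pics/top0.png'); g=cv2.GaussianBlur(cv2.cvtColor(im,cv2.COLOR_BGR2HSV)[:,:,2],(3,3),0); s=cv2.cvtColor(im,cv2.COLOR_BGR2HSV)[:,:,1]
A=lambda th:(g>th).astype('uint8')*255
for c in blobs(A(148),(340,190,405,305),500)[:1]:
    q=cv2.boxPoints(cv2.minAreaRect(c)); w=ray('top',q,14); print('tray',q.round(1).tolist(),w.round(1).tolist(),w.mean(0).round(1))
    for i in range(4): d=w[i]-w[i-1]; print(np.hypot(*d[:2]).round(1),np.degrees(np.arctan2(d[1],d[0])).round(2))
for c in blobs(A(148),(120,215,205,310),60): print('pot',np.array(ctr(c)).round(1),cv2.contourArea(c),ray('top',[ctr(c)],42)[0].round(1))
q=np.array([(425,177),(510,153),(583,422),(495,447)])/2.85+120; q[:,1]=q[:,1]
w=ray('top',q,20); print('tape',w.round(1).tolist(),w.mean(0).round(1))
for i in range(4): d=w[i]-w[i-1]; print(np.hypot(*d[:2]).round(1),np.degrees(np.arctan2(d[1],d[0])).round(2))
f=lambda x,y,z:ray('top',[(x/2.85+120,y/2.85+120)],z)[0].round(1)
print('handle',f(726,361,45),'shutter',f(293,405,22),'knob',f(182,179,258),'posttop',f(442,45,230),'parktop',f(648,180,162),'rack',f(280,55,60),'bottle',ray('top',[(436,177)],150),'box',ray('top',[(431,294)],35))
```

```text
tape [[663.6, 3.9, 20.0], [686.5, -81.4, 20.0], [417.6, -148.6, 20.0], [394.5, -61.4, 20.0]] [540.6 -71.9  20. ]
277.0 13.63
88.3 -74.97
277.2 -165.98
90.2 104.87
handle [ 474.9 -287.3   45. ] shutter [438.7 137.2  22. ] knob [630.4 203.9 258. ] posttop [748.  -16.6 230. ] parktop [ 637.  -200.6  162. ] rack [781.  143.8  60. ] bottle [[ 651.86443353 -435.52059184  150.        ]] box [[ 340.39600015 -443.41520941   35.        ]]
```

Run:
```python
from m import *
im=cv2.imread('pics/top0.png'); g=cv2.GaussianBlur(cv2.cvtColor(im,cv2.COLOR_BGR2GRAY),(3,3),0)
print(np.percentile(g[230:270,360:380],[10,50,90]),g[237,183],g[300,250],np.percentile(g[320:330,100:200],[10,50,90]))
for th in (138,143):
  A=(g>th).astype('uint8')*255
  for c in blobs(A,(340,190,405,305),500)[:1]:
    q=cv2.boxPoints(cv2.minAreaRect(c)); w=ray('top',q,14); print('tray',w.round(1).tolist(),w.mean(0).round(1))
    for i in range(4): d=w[i]-w[i-1]; print(np.hypot(*d[:2]).round(1),np.degrees(np.arctan2(d[1],d[0])).round(2))
  for c in blobs(A,(120,215,205,310),60): print('pot',np.array(ctr(c)).round(1),cv2.contourArea(c),ray('top',[ctr(c)],42)[0].round(1))
```

```text
[120. 138. 139.] 138 126 [123. 126. 129.]
```

Run:
```python
from m import *
im=cv2.imread('pics/top0.png'); b=cv2.medianBlur(im,3).astype(int); hs=cv2.cvtColor(im,cv2.COLOR_BGR2HSV)
print(im[237,183],im[255,368],im[320,150],im[300,250])
d=b[:,:,0]-0  # blue channel: caps less yellow than bench
for th in (128,133):
  A=(d>th).astype('uint8')*255; A=cv2.morphologyEx(A,cv2.MORPH_OPEN,np.ones((3,3)))
  for c in blobs(A,(340,190,405,305),500)[:1]:
    q=cv2.boxPoints(cv2.minAreaRect(c)); w=ray('top',q,14); print('tray',w.round(1).tolist(),w.mean(0).round(1))
    for i in range(4): e=w[i]-w[i-1]; print(np.hypot(*e[:2]).round(1),np.degrees(np.arctan2(e[1],e[0])).round(2))
  for c in blobs(A,(120,215,205,310),60): print('pot',np.array(ctr(c)).round(1),cv2.contourArea(c),ray('top',[ctr(c)],42)[0].round(1))
```

```text
[145 141 141] [145 138 138] [125 130 127] [122 128 127]
tray [[358.2, -209.6, 14.0], [608.5, -290.5, 14.0], [588.1, -355.9, 14.0], [338.0, -274.2, 14.0]] [ 473.2 -282.5   14. ]
67.6 72.66
263.0 -17.9
68.5 -107.31
263.1 161.9
pot [146.4 248.2] 1680.0 [480.1 348.7  42. ]
pot [177.6 269.3] 164.5 [420.5 261.1  42. ]
tray [[359.3, -210.3, 14.0], [608.3, -290.6, 14.0], [588.1, -355.4, 14.0], [339.3, -274.3, 14.0]] [ 473.7 -282.7   14. ]
67.1 72.7
261.6 -17.86
68.0 -107.27
261.7 161.94
pot [178.3 270.7] 126.5 [416.5 259.2  42. ]
pot [181.9 235.9] 124.0 [513.  248.8  42. ]
pot [141.8 270.1] 119.0 [419.3 361.5  42. ]
```

```bash
cat > go.py <<'E'
import sys,numpy as np
from rig import r
# usage: go.py x y z yawdeg -> dp,yaw from present pose (tool pointing down)
def go(g):
    s=r.sense(); p=s['eef_pos']; y=s['tcp_rot'][2]; d=np.array(g[:3])-p
    c,n=np.cos(y),np.sin(y); dt=(np.degrees(y)-g[3]+90)%180-90
    print('t',round(s['clock'],1),'p',p.round(1),'yaw',np.degrees(y).round(1),'open',round(s['opening'],2),'q6',s['qpos'][5].round(2),'dp',[round(float(v),1) for v in(c*d[0]+n*d[1],n*d[0]-c*d[1],-d[2])],'turn',round(float(dt),1))
if __name__=='__main__': go([float(v) for v in sys.argv[1:5]])
E
python3 go.py 474.5 -285 110 -17.9
```

```text
t 0.1 p [ 240.2 -576.5  238.7] yaw 22.6 open 1.0 q6 -0.0 dp [328.4, -179.0, 128.7] turn 40.5
```

Call:
carry_out:
  targets:
    - {"dp": [40, -22, 10], "yaw": 5}
    - {"dp": [82, -45, 20], "yaw": 10}
    - {"dp": [123, -67, 40], "yaw": 15}
    - {"dp": [164, -90, 55], "yaw": 20}
    - {"dp": [205, -112, 75], "yaw": 25}
    - {"dp": [246, -134, 95], "yaw": 30}
    - {"dp": [287, -157, 115], "yaw": 35}
    - {"dp": [328, -179, 129], "yaw": 40.5}
    - {"dp": [328, -179, 129], "yaw": 40.5}
    - {"dp": [328, -179, 129], "yaw": 40.5}
  fingers: -0.2
  grip_force: 50

```text
clock: 1.35
eef_pos: [474.1, -285.6, 110.2]
tcp_rot: [3.141, 0.001, -0.31]
contact_force: [0.5, -0.3, 0.7]
opening: 0.4
grasp_force: 0.0
```

```bash
python3 go.py 474.5 -285 27 -17.9
python3 - <<'E'
from m import *
print(r.tip_reach)
a=save('scene','s1')
u=proj('scene',[[474.5,-285,45]])[0]; print(u)
x,y=int(u[0]),int(u[1]); cv2.imwrite('pics/s1c.png',cv2.resize(a[y-90:y+60,x-100:x+100,::-1],None,fx=4,fy=4,interpolation=cv2.INTER_CUBIC))
E
```

```text
t 1.4 p [ 474.1 -285.6  110.2] yaw -17.8 open 0.4 q6 1.34 dp [0.2, -0.7, 83.2] turn 0.1
8.0
[253.99383414 190.09601494]
```

View pics/s1c.png

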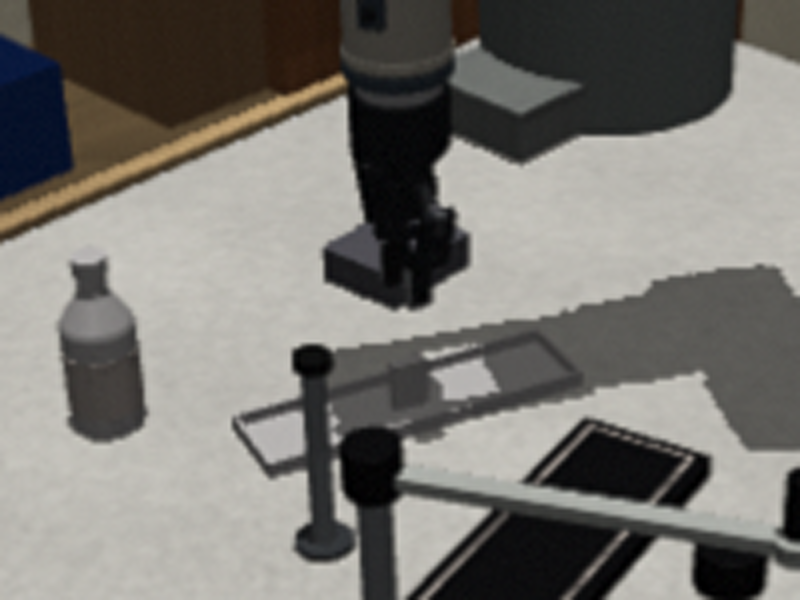

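The gripper is above the tray. The handle top is at about (255,192) in the scene image, against a predicted (254,190), so I'm going down.

Call:
carry_out:
  targets:
    - {"dp": [0, -0.7, 30]}
    - {"dp": [0, -0.7, 55]}
    - {"dp": [0, -0.7, 75]}
    - {"dp": [0, -0.7, 83]}
    - {"dp": [0, -0.7, 83]}

```text
schema error: expected keys dp, yaw
```

Call:
carry_out:
  targets:
    - {"dp": [0, 0, 0]}
    - {"dp": [0, 0, 0]}
    - {"dp": [0, 0, 0]}
    - {"dp": [0, 0, 0]}
    - {"dp": [0, 0, 0]}
    - {"dp": [0, 0, -5]}
    - {"dp": [0, 0, -15]}
    - {"dp": [0, 0, -30]}
    - {"dp": [0, 0, -30]}
  fingers: -1
  grip_force: 80

```text
schema error: expected keys dp, yaw
```

```bash
python3 go.py 540.6 -71.9 100 14.2
python3 - <<'E'
from m import *
save('top','t2'); a=save('scene','s2')
cv2.imwrite('pics/s2c.png',cv2.resize(a[120:300,180:380,::-1],None,fx=3,fy=3,interpolation=cv2.INTER_CUBIC))
E
```

```text
t 1.4 p [ 474.  -286.1  110.4] yaw -17.8 open 0.4 q6 1.34 dp [-2.2, -224.3, 10.4] turn -32.0
```

View pics/s2c.png

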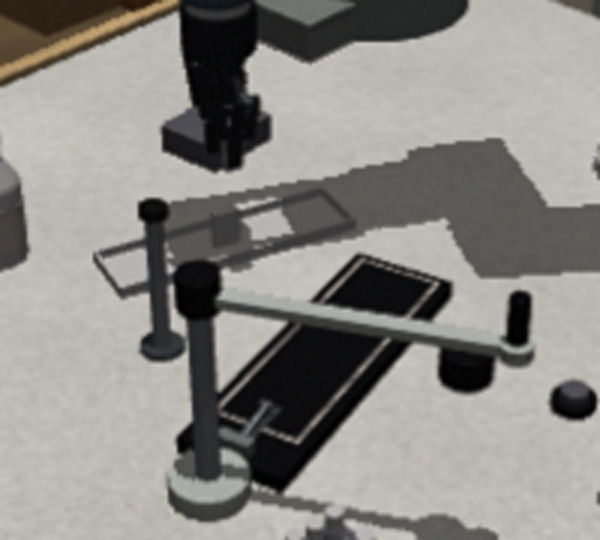

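The moves were refused because each row needs a yaw value, so the arm is still above the tray. I'm repeating them with yaw included.

Call:
carry_out:
  targets:
    - {"dp": [0, -0.7, 30], "yaw": 0}
    - {"dp": [0, -0.7, 55], "yaw": 0}
    - {"dp": [0, -0.7, 75], "yaw": 0}
    - {"dp": [0, -0.7, 83], "yaw": 0}
    - {"dp": [0, -0.7, 83], "yaw": 0}

```text
clock: 2.12
eef_pos: [474.2, -285.3, 27.3]
tcp_rot: [-3.142, 0.0, -0.313]
contact_force: [-0.3, -0.4, 0.0]
opening: 0.399
grasp_force: 0.0
```

Call:
carry_out:
  targets:
    - {"dp": [0, 0, 0], "yaw": 0}
    - {"dp": [0, 0, 0], "yaw": 0}
    - {"dp": [0, 0, 0], "yaw": 0}
    - {"dp": [0, 0, 0], "yaw": 0}
    - {"dp": [0, 0, 0], "yaw": 0}
  fingers: -1
  grip_force: 80

```text
clock: 2.75
eef_pos: [475.1, -285.4, 28.4]
tcp_rot: [3.141, -0.002, -0.312]
contact_force: [-1.9, -0.1, 6.6]
opening: 0.12
grasp_force: 79.1
```

Call:
carry_out:
  targets:
    - {"dp": [0, 0, -5], "yaw": 0}
    - {"dp": [0, 0, -15], "yaw": 0}
    - {"dp": [0, 0, -30], "yaw": 0}
    - {"dp": [0, 0, -50], "yaw": 0}
    - {"dp": [0, 0, -60], "yaw": 0}
    - {"dp": [0, 0, -60], "yaw": 0}

```text
clock: 3.5
eef_pos: [475.1, -285.2, 88.3]
tcp_rot: [3.141, -0.002, -0.312]
contact_force: [-0.8, -0.5, -2.4]
opening: 0.126
grasp_force: 77.9
```

```bash
python3 go.py 540.6 -71.9 88 14.2
python3 - <<'E'
from m import *
s=r.sense(); print(s['contact_force'].round(1))
a=save('scene','s3')
cv2.imwrite('pics/s3c.png',cv2.resize(a[120:300,180:380,::-1],None,fx=3,fy=3,interpolation=cv2.INTER_CUBIC))
E
```

```text
t 3.5 p [ 475.1 -285.2   88.3] yaw -17.9 open 0.13 q6 1.34 dp [-3.1, -223.1, 0.3] turn -32.1
[-0.8 -0.5 -2.4]
```

View pics/s3c.png

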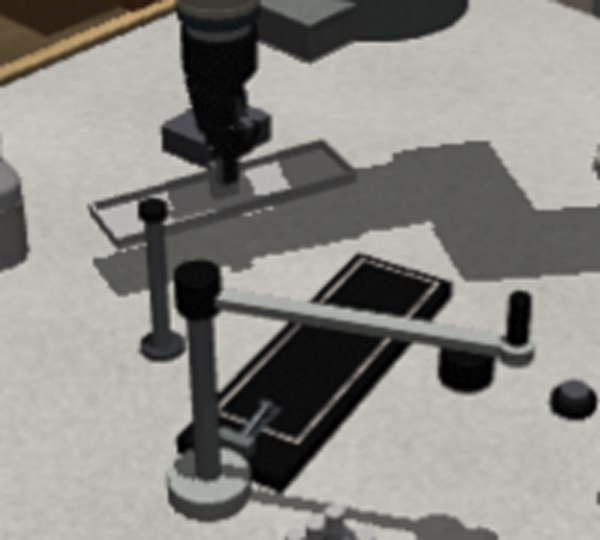

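Call:
carry_out:
  targets:
    - {"dp": [-15, -17, 0], "yaw": -5}
    - {"dp": [-30, -34, 0], "yaw": -12}
    - {"dp": [-50, -57, 0], "yaw": -20}
    - {"dp": [-75, -86, 0], "yaw": -27}
    - {"dp": [-65, -112, 0], "yaw": -32.1}
    - {"dp": [-50, -140, 0], "yaw": -32.1}
    - {"dp": [-35, -168, 0], "yaw": -32.1}
    - {"dp": [-18, -196, 0], "yaw": -32.1}
    - {"dp": [-3, -223, 0], "yaw": -32.1}
    - {"dp": [-3, -223, 0], "yaw": -32.1}
    - {"dp": [-3, -223, 0], "yaw": -32.1}

```text
clock: 4.92
eef_pos: [539.0, -71.8, 86.5]
tcp_rot: [-3.141, 0.002, 0.249]
contact_force: [-0.4, -0.6, -1.7]
opening: 0.12
grasp_force: 78.3
```

```bash
python3 go.py 540.6 -71.9 47 14.2
python3 - <<'E'
from m import *
s=r.sense(); print(s['contact_force'].round(1))
a=save('scene','s4')
cv2.imwrite('pics/s4c.png',cv2.resize(a[120:300,180:380,::-1],None,fx=3,fy=3,interpolation=cv2.INTER_CUBIC))
E
```

```text
t 4.9 p [539.  -71.8  86.5] yaw 14.2 open 0.12 q6 1.19 dp [1.5, 0.5, 39.5] turn 0.0
[-0.4 -0.6 -1.7]
```

View pics/s4c.png

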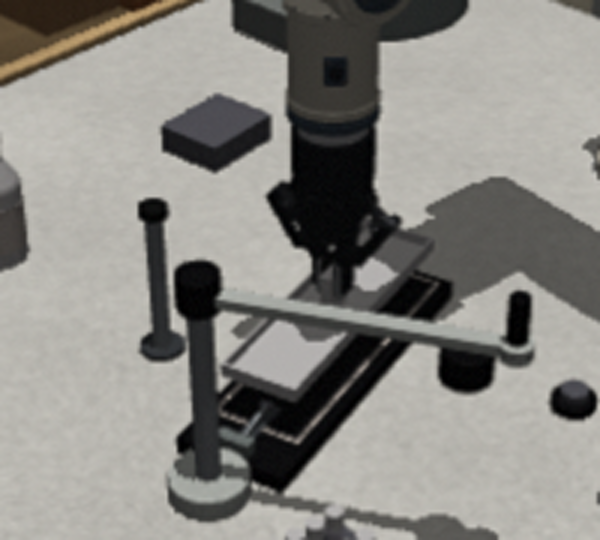

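The tray is held level over the stage and lined up with the outline, with its post end above the lever. I'm lowering it.

Call:
carry_out:
  targets:
    - {"dp": [1.5, 0.5, 10], "yaw": 0}
    - {"dp": [1.5, 0.5, 20], "yaw": 0}
    - {"dp": [1.5, 0.5, 27], "yaw": 0}
    - {"dp": [1.5, 0.5, 32], "yaw": 0}
    - {"dp": [1.5, 0.5, 36], "yaw": 0}
    - {"dp": [1.5, 0.5, 38.5], "yaw": 0}
    - {"dp": [1.5, 0.5, 38.5], "yaw": 0}
    - {"dp": [1.5, 0.5, 38.5], "yaw": 0}

```text
clock: 5.98
eef_pos: [541.8, -71.8, 49.0]
tcp_rot: [3.141, -0.0, 0.248]
contact_force: [-0.5, 0.4, -2.5]
opening: 0.126
grasp_force: 78.4
```

Call:
carry_out:
  targets:
    - {"dp": [0, 0, 0], "yaw": 0}
    - {"dp": [0, 0, 0], "yaw": 0}
    - {"dp": [0, 0, 0], "yaw": 0}
    - {"dp": [0, 0, -5], "yaw": 0}
    - {"dp": [0, 0, -30], "yaw": 0}
    - {"dp": [0, 0, -70], "yaw": 0}
    - {"dp": [0, 0, -75], "yaw": 0}
  fingers: 0

```text
clock: 6.85
eef_pos: [543.5, -72.1, 126.7]
tcp_rot: [3.14, -0.005, 0.248]
contact_force: [0.3, 0.0, 0.7]
opening: 0.5
grasp_force: 0.0
```

```bash
python3 go.py 416 257 100 0
```

```text
t 6.8 p [543.5 -72.1 126.7] yaw 14.2 open 0.5 q6 1.19 dp [-42.8, -350.3, 26.7] turn 14.2
```

```bash
cat > pots.py <<'E'
from m import *
def pots(name):
    im=cv2.cvtColor(save('top',name),cv2.COLOR_RGB2BGR); b=cv2.medianBlur(im,3)[:,:,0]; hs=cv2.cvtColor(im,cv2.COLOR_BGR2HSV)
    A=((b>132)&(hs[:,:,1]<60)).astype('uint8')*255; A=cv2.morphologyEx(A,cv2.MORPH_OPEN,np.ones((3,3)))
    for c in blobs(A,(110,200,215,320),70):
        e,rad=cv2.minEnclosingCircle(c); print('pot',cv2.contourArea(c),round(rad,1),ray('top',[ctr(c)],42)[0].round(1),ray('top',[e],42)[0].round(1))
E
python3 -c "
from pots import *
pots('t5')"; python3 go.py 416 258 100 14.2
```

```text
pot 125.0 6.8 [415.9 259.3  42. ] [416.1 259.   42. ]
pot 123.5 8.6 [420.1 362.1  42. ] [425.2 363.9  42. ]
pot 122.0 6.6 [513.2 248.6  42. ] [513.5 248.6  42. ]
t 6.9 p [542.9 -72.  125.9] yaw 14.2 open 0.5 q6 1.19 dp [-42.0, -351.1, 25.9] turn 0.0
```

Call:
carry_out:
  targets:
    - {"dp": [-5, -40, 0], "yaw": 0}
    - {"dp": [-11, -90, 0], "yaw": 0}
    - {"dp": [-17, -140, 0], "yaw": 0}
    - {"dp": [-23, -190, 0], "yaw": 0}
    - {"dp": [-29, -240, 5], "yaw": 0}
    - {"dp": [-35, -290, 10], "yaw": 0}
    - {"dp": [-40, -330, 20], "yaw": 0}
    - {"dp": [-42, -351, 30], "yaw": 0}
    - {"dp": [-42, -351, 45], "yaw": 0}
    - {"dp": [-42, -351, 46], "yaw": 0}
  fingers: 0.6

```text
clock: 8.15
eef_pos: [413.7, 257.0, 76.2]
tcp_rot: [3.14, 0.003, 0.248]
contact_force: [0.0, 0.1, -0.1]
opening: 0.801
grasp_force: 0.0
```

```bash
python3 go.py 416 258 24 14.2;  python3 - <<'E'
from m import *
a=save('scene','s5'); b=save('top','t6')
x=cv2.resize(a[230:330,340:500,::-1],(640,400),interpolation=cv2.INTER_CUBIC)
cv2.imwrite('pics/s5c.png',x)
# tray on stage
im=cv2.cvtColor(b,cv2.COLOR_RGB2BGR); m=cv2.medianBlur(im,3)[:,:,0]
for th in (110,128):
  A=cv2.morphologyEx((m>th).astype('uint8')*255,cv2.MORPH_OPEN,np.ones((3,3)))
  c=blobs(A,(255,150,335,285),500)[0]; q=cv2.boxPoints(cv2.minAreaRect(c)); w=ray('top',q,34); print(w.round(1).tolist(),w.mean(0).round(1))
  for i in range(4): e=w[i]-w[i-1]; print(np.hypot(*e[:2]).round(1),np.degrees(np.arctan2(e[1],e[0])).round(2))
cv2.imwrite('pics/t6c.png',cv2.resize(im[120:290,240:360],None,fx=3.5,fy=3.5,interpolation=cv2.INTER_CUBIC))
E
```

```text
t 8.2 p [413.7 257.   76.2] yaw 14.2 open 0.8 q6 1.88 dp [2.4, -0.5, 52.2] turn 0.0
[[754.2, 42.5, 34.0], [750.8, -181.7, 34.0], [373.3, -172.8, 34.0], [376.7, 46.8, 34.0]] [563.7 -66.3  34. ]
377.5 -0.66
224.2 -90.87
377.6 178.65
219.6 89.11
[[658.0, -3.9, 34.0], [676.4, -74.9, 34.0], [422.8, -138.6, 34.0], [405.0, -68.6, 34.0]] [540.5 -71.5  34. ]
261.2 14.33
73.3 -75.5
261.5 -165.89
72.3 104.28
```

View pics/t6c.png

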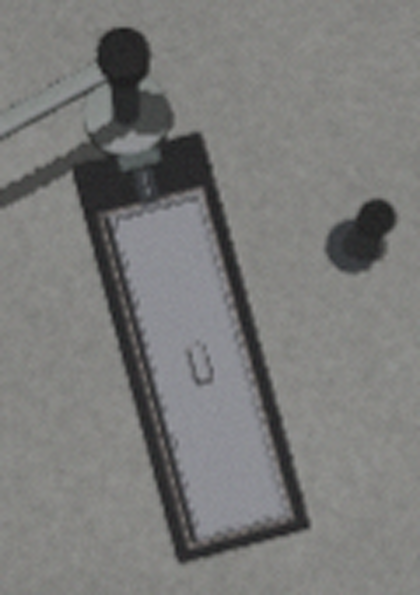

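View pics/s5c.png

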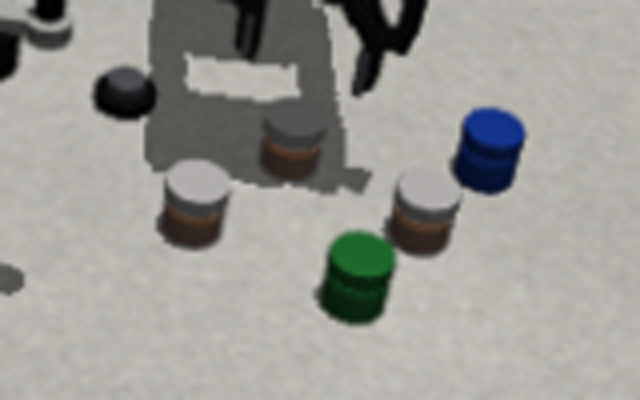

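The tray sits squarely in the outline, with its centre at about (540.5,-71.5) and a yaw of 14.2°. In the scene crop the open jaws straddle the nearest pot at (293,140), so I'm going down to grip it.

Call:
carry_out:
  targets:
    - {"dp": [2.4, -1, 15], "yaw": 0}
    - {"dp": [2.4, -1, 32], "yaw": 0}
    - {"dp": [2.4, -1, 46], "yaw": 0}
    - {"dp": [2.4, -1, 52], "yaw": 0}
    - {"dp": [2.4, -1, 52], "yaw": 0}

```text
clock: 8.88
eef_pos: [416.7, 259.4, 25.4]
tcp_rot: [3.141, 0.001, 0.248]
contact_force: [-0.0, 1.6, -0.2]
opening: 0.796
grasp_force: 0.0
```

Call:
carry_out:
  targets:
    - {"dp": [0, 0, 0], "yaw": 0}
    - {"dp": [0, 0, 0], "yaw": 0}
    - {"dp": [0, 0, 0], "yaw": 0}
    - {"dp": [0, 0, 0], "yaw": 0}
    - {"dp": [0, 0, 0], "yaw": 0}
    - {"dp": [0, 0, -10], "yaw": 0}
    - {"dp": [0, 0, -35], "yaw": 0}
    - {"dp": [0, 0, -60], "yaw": 0}
    - {"dp": [0, 0, -80], "yaw": 0}
    - {"dp": [0, 0, -80], "yaw": 0}
  fingers: -1
  grip_force: 40

```text
clock: 10.12
eef_pos: [417.9, 260.3, 107.5]
tcp_rot: [-3.14, -0.003, 0.248]
contact_force: [-0.0, 0.6, -0.6]
opening: 0.474
grasp_force: 40.5
```

```bash
python3 go.py 442.8 -96.2 104 14.2
```

```text
t 10.1 p [417.9 260.3 107.5] yaw 14.2 open 0.47 q6 1.88 dp [-63.4, 351.7, 3.5] turn 0.0
```

Call:
carry_out:
  targets:
    - {"dp": [-5, 25, 0], "yaw": 0}
    - {"dp": [-12, 70, 0], "yaw": 0}
    - {"dp": [-21, 115, 0], "yaw": 0}
    - {"dp": [-29, 160, 0], "yaw": 0}
    - {"dp": [-37, 205, 0], "yaw": 0}
    - {"dp": [-45, 250, 0], "yaw": 0}
    - {"dp": [-53, 295, 0], "yaw": 0}
    - {"dp": [-60, 330, 0], "yaw": 0}
    - {"dp": [-63, 348, 0], "yaw": 0}
    - {"dp": [-63.4, 351.7, 3], "yaw": 0}
    - {"dp": [-63.4, 351.7, 3], "yaw": 0}

```text
clock: 11.5
eef_pos: [441.2, -96.4, 102.1]
tcp_rot: [-3.141, 0.001, 0.248]
contact_force: [-0.2, 0.5, -0.1]
opening: 0.477
grasp_force: 40.6
```

```bash
python3 go.py 442.8 -96.2 49.5 14.2
```

```text
t 11.5 p [441.2 -96.4 102.1] yaw 14.2 open 0.48 q6 1.1 dp [1.6, 0.2, 52.6] turn 0.0
```

Call:
carry_out:
  targets:
    - {"dp": [1, 0, 15], "yaw": 0}
    - {"dp": [1, 0, 30], "yaw": 0}
    - {"dp": [1, 0, 42], "yaw": 0}
    - {"dp": [1, 0, 48], "yaw": 0}
    - {"dp": [1, 0, 52], "yaw": 0}
    - {"dp": [1, 0, 52.5], "yaw": 0}
    - {"dp": [1, 0, 52.5], "yaw": 0}

```text
clock: 12.38
eef_pos: [443.0, -96.7, 50.5]
tcp_rot: [3.141, -0.0, 0.248]
contact_force: [-1.0, -0.1, -0.0]
opening: 0.475
grasp_force: 40.6
```

Call:
carry_out:
  targets:
    - {"dp": [0, 0, 0], "yaw": 0}
    - {"dp": [0, 0, 0], "yaw": 0}
    - {"dp": [0, 0, -2], "yaw": 0}
    - {"dp": [0, 0, -20], "yaw": 0}
    - {"dp": [0, 0, -50], "yaw": 0}
    - {"dp": [0, 0, -55], "yaw": 0}
  fingers: 0.5

```text
clock: 13.12
eef_pos: [443.9, -96.9, 106.9]
tcp_rot: [3.14, -0.003, 0.248]
contact_force: [-0.3, 0.1, -0.4]
opening: 0.75
grasp_force: 0.0
```

```bash
python3 -c "
from pots import *
pots('t7')"; python3 go.py 513 247.5 80 14.2
```

```text
pot 123.0 6.7 [513.2 248.7  42. ] [512.8 248.6  42. ]
pot 117.5 6.6 [419.3 361.8  42. ] [419.6 361.7  42. ]
t 13.2 p [443.6 -96.8 106.6] yaw 14.2 open 0.75 q6 1.1 dp [151.8, -316.7, 26.6] turn 0.0
```

Call:
carry_out:
  targets:
    - {"dp": [8, -25, 0], "yaw": 0}
    - {"dp": [28, -70, 0], "yaw": 0}
    - {"dp": [50, -115, 0], "yaw": 0}
    - {"dp": [75, -160, 0], "yaw": 0}
    - {"dp": [98, -205, 0], "yaw": 0}
    - {"dp": [120, -250, 0], "yaw": 0}
    - {"dp": [140, -290, 5], "yaw": 0}
    - {"dp": [150, -312, 15], "yaw": 0}
    - {"dp": [152.8, -318.5, 30], "yaw": 0}
    - {"dp": [152.8, -318.5, 33], "yaw": 0}
  fingers: 0.6

```text
clock: 14.42
eef_pos: [511.2, 248.4, 70.3]
tcp_rot: [3.141, 0.004, 0.248]
contact_force: [-0.7, -0.7, -0.2]
opening: 0.803
grasp_force: 0.0
```

```bash
python3 go.py 513.5 249.5 25 14.2
```

```text
t 14.4 p [511.2 248.4  70.3] yaw 14.2 open 0.8 q6 1.77 dp [2.5, -0.5, 45.3] turn 0.0
```

Call:
carry_out:
  targets:
    - {"dp": [1.5, -0.5, 15], "yaw": 0}
    - {"dp": [1.5, -0.5, 30], "yaw": 0}
    - {"dp": [1.5, -0.5, 41], "yaw": 0}
    - {"dp": [1.5, -0.5, 45], "yaw": 0}
    - {"dp": [1.5, -0.5, 45], "yaw": 0}

```text
clock: 15.05
eef_pos: [513.9, 250.4, 27.1]
tcp_rot: [3.142, 0.0, 0.248]
contact_force: [-0.4, 0.4, 1.0]
opening: 0.803
grasp_force: 0.0
```

Call:
carry_out:
  targets:
    - {"dp": [0, 0, 0], "yaw": 0}
    - {"dp": [0, 0, 0], "yaw": 0}
    - {"dp": [0, 0, 0], "yaw": 0}
    - {"dp": [0, 0, 0], "yaw": 0}
    - {"dp": [0, 0, 0], "yaw": 0}
    - {"dp": [0, 0, -10], "yaw": 0}
    - {"dp": [0, 0, -35], "yaw": 0}
    - {"dp": [0, 0, -60], "yaw": 0}
    - {"dp": [0, 0, -80], "yaw": 0}
    - {"dp": [0, 0, -80], "yaw": 0}
  fingers: -1
  grip_force: 40

```text
clock: 16.3
eef_pos: [515.0, 251.1, 109.1]
tcp_rot: [-3.141, -0.003, 0.248]
contact_force: [0.4, 0.0, -1.4]
opening: 0.479
grasp_force: 40.5
```

```bash
python3 go.py 496 -82.9 106 14.2
```

```text
t 16.3 p [515.  251.1 109.1] yaw 14.2 open 0.48 q6 1.77 dp [-100.4, 319.1, 3.1] turn 0.0
```

Call:
carry_out:
  targets:
    - {"dp": [-8, 25, 0], "yaw": 0}
    - {"dp": [-22, 70, 0], "yaw": 0}
    - {"dp": [-36, 115, 0], "yaw": 0}
    - {"dp": [-50, 160, 0], "yaw": 0}
    - {"dp": [-64, 205, 0], "yaw": 0}
    - {"dp": [-78, 250, 0], "yaw": 0}
    - {"dp": [-90, 290, 0], "yaw": 0}
    - {"dp": [-97, 311, 0], "yaw": 0}
    - {"dp": [-100, 319, 0], "yaw": 0}
    - {"dp": [-100, 319, 3], "yaw": 0}
    - {"dp": [-100, 319, 3], "yaw": 0}

```text
clock: 17.68
eef_pos: [495.1, -82.4, 103.8]
tcp_rot: [-3.141, 0.001, 0.249]
contact_force: [0.6, -0.3, -0.4]
opening: 0.475
grasp_force: 40.6
```

```bash
python3 go.py 496 -82.9 51 14.2
```

```text
t 17.7 p [495.1 -82.4 103.8] yaw 14.3 open 0.47 q6 1.15 dp [0.7, 0.7, 52.8] turn 0.1
```

Call:
carry_out:
  targets:
    - {"dp": [0.7, 0.7, 15], "yaw": 0}
    - {"dp": [0.7, 0.7, 30], "yaw": 0}
    - {"dp": [0.7, 0.7, 42], "yaw": 0}
    - {"dp": [0.7, 0.7, 48], "yaw": 0}
    - {"dp": [0.7, 0.7, 52], "yaw": 0}
    - {"dp": [0.7, 0.7, 53], "yaw": 0}
    - {"dp": [0.7, 0.7, 53], "yaw": 0}

```text
clock: 18.55
eef_pos: [496.4, -83.9, 51.5]
tcp_rot: [3.141, -0.0, 0.248]
contact_force: [0.1, 0.3, 0.0]
opening: 0.474
grasp_force: 40.6
```

Call:
carry_out:
  targets:
    - {"dp": [0, 0, 0], "yaw": 0}
    - {"dp": [0, 0, 0], "yaw": 0}
    - {"dp": [0, 0, -2], "yaw": 0}
    - {"dp": [0, 0, -20], "yaw": 0}
    - {"dp": [0, 0, -50], "yaw": 0}
    - {"dp": [0, 0, -55], "yaw": 0}
  fingers: 0.5

```text
clock: 19.3
eef_pos: [497.5, -84.0, 108.1]
tcp_rot: [3.14, -0.003, 0.248]
contact_force: [-0.2, -0.7, 0.8]
opening: 0.748
grasp_force: 0.0
```

```bash
python3 -c "
from pots import *
pots('t8')"; python3 go.py 419 361.5 80 14.2
```

```text
pot 120.5 6.6 [419.5 361.6  42. ] [419.6 361.7  42. ]
t 19.4 p [497.1 -83.9 107.7] yaw 14.2 open 0.75 q6 1.15 dp [33.7, -451.0, 27.7] turn 0.0
```

Call:
carry_out:
  targets:
    - {"dp": [2, -25, 0], "yaw": 0}
    - {"dp": [5, -70, 0], "yaw": 0}
    - {"dp": [9, -120, 0], "yaw": 0}
    - {"dp": [12, -170, 0], "yaw": 0}
    - {"dp": [16, -220, 0], "yaw": 0}
    - {"dp": [20, -270, 0], "yaw": 0}
    - {"dp": [24, -320, 0], "yaw": 0}
    - {"dp": [28, -370, 0], "yaw": 0}
    - {"dp": [32, -415, 0], "yaw": 0}
    - {"dp": [34, -442, 10], "yaw": 0}
    - {"dp": [34.5, -451, 25], "yaw": 0}
    - {"dp": [34.5, -451, 28], "yaw": 0}
  fingers: 0.6

```text
clock: 20.85
eef_pos: [417.8, 360.8, 76.3]
tcp_rot: [3.14, 0.003, 0.249]
contact_force: [-0.0, -0.4, -0.0]
opening: 0.798
grasp_force: 0.0
```

```bash
python3 go.py 419.5 361.5 25 14.2
```

```text
t 20.9 p [417.8 360.8  76.3] yaw 14.3 open 0.8 q6 2.03 dp [1.8, -0.2, 51.3] turn 0.1
```

Call:
carry_out:
  targets:
    - {"dp": [1, 0, 15], "yaw": 0}
    - {"dp": [1, 0, 32], "yaw": 0}
    - {"dp": [1, 0, 46], "yaw": 0}
    - {"dp": [1, 0, 51.5], "yaw": 0}
    - {"dp": [1, 0, 51.5], "yaw": 0}

```text
clock: 21.48
eef_pos: [419.8, 361.9, 26.3]
tcp_rot: [3.141, 0.001, 0.248]
contact_force: [-0.0, -0.3, -0.5]
opening: 0.801
grasp_force: 0.0
```

Call:
carry_out:
  targets:
    - {"dp": [0, 0, 0], "yaw": 0}
    - {"dp": [0, 0, 0], "yaw": 0}
    - {"dp": [0, 0, 0], "yaw": 0}
    - {"dp": [0, 0, 0], "yaw": 0}
    - {"dp": [0, 0, 0], "yaw": 0}
    - {"dp": [0, 0, -10], "yaw": 0}
    - {"dp": [0, 0, -35], "yaw": 0}
    - {"dp": [0, 0, -60], "yaw": 0}
    - {"dp": [0, 0, -80], "yaw": 0}
    - {"dp": [0, 0, -80], "yaw": 0}
  fingers: -1
  grip_force: 40

```text
clock: 22.72
eef_pos: [420.7, 362.9, 108.6]
tcp_rot: [-3.14, -0.003, 0.248]
contact_force: [-0.3, 0.1, -1.5]
opening: 0.479
grasp_force: 40.5
```

```bash
python3 go.py 587 -60 106 14.2
```

```text
t 22.7 p [420.7 362.9 108.6] yaw 14.2 open 0.48 q6 2.03 dp [57.3, 450.8, 2.6] turn 0.0
```

Call:
carry_out:
  targets:
    - {"dp": [2, 25, 0], "yaw": 0}
    - {"dp": [4, 70, 0], "yaw": 0}
    - {"dp": [6, 120, 0], "yaw": 0}
    - {"dp": [8, 170, 0], "yaw": 0}
    - {"dp": [12, 220, 0], "yaw": 0}
    - {"dp": [18, 270, 0], "yaw": 0}
    - {"dp": [26, 320, 0], "yaw": 0}
    - {"dp": [35, 370, 0], "yaw": 0}
    - {"dp": [46, 415, 0], "yaw": 0}
    - {"dp": [55, 442, 0], "yaw": 0}
    - {"dp": [57.3, 450.8, 0], "yaw": 0}
    - {"dp": [57.3, 450.8, 0], "yaw": 0}

```text
clock: 24.22
eef_pos: [585.5, -60.7, 106.0]
tcp_rot: [-3.141, 0.001, 0.247]
contact_force: [1.4, 0.0, -0.2]
opening: 0.474
grasp_force: 40.6
```

```bash
python3 go.py 587 -60 50.5 14.2
```

```text
t 24.2 p [585.5 -60.7 106. ] yaw 14.2 open 0.47 q6 1.22 dp [1.6, -0.3, 55.5] turn -0.0
```

Call:
carry_out:
  targets:
    - {"dp": [0.6, 0, 15], "yaw": 0}
    - {"dp": [0.6, 0, 30], "yaw": 0}
    - {"dp": [0.6, 0, 44], "yaw": 0}
    - {"dp": [0.6, 0, 51], "yaw": 0}
    - {"dp": [0.6, 0, 55], "yaw": 0}
    - {"dp": [0.6, 0, 55.5], "yaw": 0}
    - {"dp": [0.6, 0, 55.5], "yaw": 0}

```text
clock: 25.1
eef_pos: [587.0, -60.7, 51.6]
tcp_rot: [3.141, -0.001, 0.248]
contact_force: [-0.1, -0.9, 0.4]
opening: 0.482
grasp_force: 40.6
```

Call:
carry_out:
  targets:
    - {"dp": [0, 0, 0], "yaw": 0}
    - {"dp": [0, 0, 0], "yaw": 0}
    - {"dp": [0, 0, -2], "yaw": 0}
    - {"dp": [0, 0, -20], "yaw": 0}
    - {"dp": [0, 0, -50], "yaw": 0}
    - {"dp": [0, 0, -55], "yaw": 0}
  fingers: 0.5

```text
clock: 25.85
eef_pos: [588.4, -60.8, 109.3]
tcp_rot: [3.14, -0.004, 0.248]
contact_force: [0.1, -0.2, 0.6]
opening: 0.749
grasp_force: 0.0
```

```bash
python3 go.py 510 160 300 14.2
```

```text
t 25.9 p [588.4 -60.8 109.3] yaw 14.2 open 0.75 q6 1.22 dp [-21.8, -233.3, -190.7] turn 0.0
```

```bash
python3 go.py 630 204 300 14.2
```

```text
t 25.9 p [588.4 -60.8 109.3] yaw 14.2 open 0.75 q6 1.22 dp [105.4, -246.5, -190.7] turn 0.0
```

Call:
carry_out:
  targets:
    - {"dp": [0, 0, -50], "yaw": 0}
    - {"dp": [-20, -10, -100], "yaw": 0}
    - {"dp": [-20, -50, -150], "yaw": 0}
    - {"dp": [-20, -100, -185], "yaw": 0}
    - {"dp": [-10, -150, -190], "yaw": 0}
    - {"dp": [0, -190, -190], "yaw": 0}
    - {"dp": [0, -200, -190], "yaw": 0}

```text
clock: 26.72
eef_pos: [537.2, 135.2, 296.5]
tcp_rot: [-3.141, -0.0, 0.251]
contact_force: [-0.2, -0.6, -0.4]
opening: 0.749
grasp_force: 0.0
```

```bash
python3 go.py 630.4 203.9 300 14.2;  python3 - <<'E'
from m import *
a=save('scene','s9'); b=save('top','t9')
x=cv2.resize(a[150:300,190:380,::-1],(760,600),interpolation=cv2.INTER_CUBIC); y=cv2.resize(b[110:290,170:360,::-1],(0,0),fx=3,fy=3,interpolation=cv2.INTER_CUBIC)
h=np.zeros((600,800,3),'uint8'); xs=cv2.resize(x,(400,316)); ys=cv2.resize(y,(400,379)); h[:316,:400]=xs; h[:379,400:]=ys
cv2.imwrite('pics/c9.png',h)
E
```

```text
t 26.7 p [537.2 135.2 296.5] yaw 14.4 open 0.75 q6 1.56 dp [107.3, -43.4, -3.5] turn 0.2
```

View pics/c9.png

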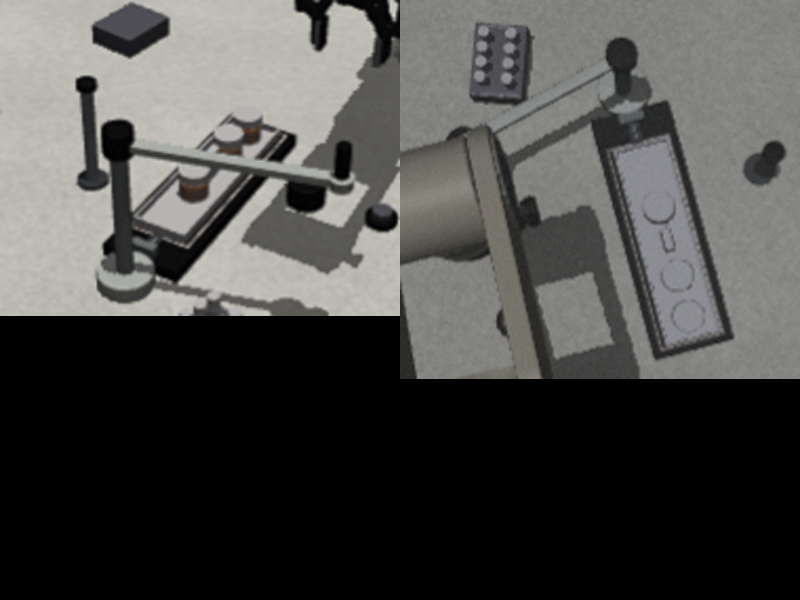

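All three pots stand upright in the tray, which lies inside the outline. The knob top is at about (353,218) in the scene view, and I'll check that against the estimate from the top view.

```bash
python3 - <<'E'
from h import *
print(proj('scene',[[630.4,203.9,258],[749,-19,230],[637,-200.6,162],[438.7,137.2,22]]))
K,d,R,t=cal('scene')
f=lambda x,y,z:ray('scene',[(190+x/2.105,150+y/2.105)],z)[0].round(1)
print(f(343,145,258),f(86,84,162),f(381,213,22))
E
python3 go.py 630.4 203.9 300 14.2
```

```text
[[352.04003967 218.1221023 ]
 [244.16336069 211.12070785]
 [230.46423782 188.53336781]
 [370.21767744 249.23257849]]
[631.3 207.1 258. ] [ 640.9 -194.6  162. ] [444.1 143.9  22. ]
t 26.8 p [537.1 133.7 296.1] yaw 14.3 open 0.75 q6 1.56 dp [107.8, -44.9, -3.9] turn 0.1
```

Call:
carry_out:
  targets:
    - {"dp": [30, -13, -4], "yaw": 0}
    - {"dp": [70, -30, -4], "yaw": 0}
    - {"dp": [100, -42, -4], "yaw": 0}
    - {"dp": [108.5, -45.5, -4], "yaw": 0}
    - {"dp": [108.5, -45.5, -4], "yaw": 0}
    - {"dp": [108.5, -45.5, -4], "yaw": 0}
  fingers: 0
  grip_force: 25

```text
clock: 27.58
eef_pos: [630.9, 202.8, 300.3]
tcp_rot: [3.141, 0.001, 0.248]
contact_force: [-0.0, -0.8, -0.5]
opening: 0.503
grasp_force: 0.0
```

```bash
python3 go.py 630.8 205 236 14.2
```

```text
t 27.6 p [630.9 202.8 300.3] yaw 14.2 open 0.5 q6 1.63 dp [0.5, -2.1, 64.3] turn -0.0
```

Call:
carry_out:
  targets:
    - {"dp": [0, -2, 15], "yaw": 0}
    - {"dp": [0, -2, 32], "yaw": 0}
    - {"dp": [0, -2, 48], "yaw": 0}
    - {"dp": [0, -2, 60], "yaw": 0}
    - {"dp": [0, -2, 64], "yaw": 0}
    - {"dp": [0, -2, 64], "yaw": 0}

```text
clock: 28.32
eef_pos: [631.2, 206.0, 236.1]
tcp_rot: [3.142, 0.0, 0.248]
contact_force: [0.3, -0.1, 1.2]
opening: 0.503
grasp_force: 0.0
```

Call:
carry_out:
  targets:
    - {"dp": [0, 0, 0], "yaw": 0}
    - {"dp": [0, 0, 0], "yaw": 0}
    - {"dp": [0, 0, 0], "yaw": 0}
    - {"dp": [0, 0, 0], "yaw": 0}
  fingers: -1
  grip_force: 25

```text
clock: 28.82
eef_pos: [631.7, 205.7, 237.0]
tcp_rot: [3.141, -0.001, 0.248]
contact_force: [1.8, -2.7, 4.7]
opening: 0.198
grasp_force: 25.3
```

```bash
cat > arc.py <<'E'
import numpy as np,sys
from rig import r
P=np.array([749,-19.]); 
s=r.sense(); p=s['eef_pos'][:2]; y=s['tcp_rot'][2]; c,n=np.cos(y),np.sin(y)
R=np.hypot(*(p-P)); a=np.degrees(np.arctan2(*(p-P)[::-1]))%360; b=float(sys.argv[1]); k=int(sys.argv[2])
print('p',p.round(1),'R',R.round(1),'ang',a.round(2),'F',s['contact_force'].round(1),'lens',(P+(p-P)*215/R).round(1))
R1=R+(252-R)*0
for i in range(1,k+1):
    t=np.radians(a+(b-a)*i/k); d=P+R*np.array([np.cos(t),np.sin(t)])-p; print([round(float(c*d[0]+n*d[1]),1),round(float(n*d[0]-c*d[1]),1)],end=' ')
print()
E
python3 arc.py 194.2 11
```

```text
p [631.7 205.7] R 253.4 ang 117.57 F [ 1.8 -2.7  4.7] lens [649.5 171.6]
[-29.5, 8.9] [-57.7, 21.3] [-84.1, 37.1] [-108.5, 56.0] [-130.4, 77.6] [-149.5, 101.8] [-165.5, 128.1] [-178.2, 156.1] [-187.4, 185.5] [-193.0, 215.8] [-194.9, 246.5]
```

Call:
carry_out:
  targets:
    - {"dp": [-14, 3, 0], "yaw": 0}
    - {"dp": [-29.5, 8.9, 0], "yaw": 0}
    - {"dp": [-57.7, 21.3, 0], "yaw": 0}
    - {"dp": [-84.1, 37.1, 0], "yaw": 0}
    - {"dp": [-108.5, 56, 0], "yaw": 0}
    - {"dp": [-130.4, 77.6, 0], "yaw": 0}
    - {"dp": [-149.5, 101.8, 0], "yaw": 0}
    - {"dp": [-165.5, 128.1, 0], "yaw": 0}
    - {"dp": [-178.2, 156.1, 0], "yaw": 0}
    - {"dp": [-187.4, 185.5, 0], "yaw": 0}
    - {"dp": [-193, 215.8, 0], "yaw": 0}
    - {"dp": [-193, 215.8, 0], "yaw": 0}

```text
clock: 30.32
eef_pos: [495.3, -52.0, 236.2]
tcp_rot: [-3.141, 0.003, 0.246]
contact_force: [-7.9, -1.1, 7.7]
opening: 0.203
grasp_force: 26.6
```

```bash
python3 arc.py 194.2 3
```

```text
p [495.3 -52. ] R 255.8 ang 187.41 F [-7.9 -1.1  7.7] lens [535.8 -46.7]
[-1.0, 10.1] [-1.6, 20.1] [-1.7, 30.2]
```

Call:
carry_out:
  targets:
    - {"dp": [-0.5, 6, 0], "yaw": 0}
    - {"dp": [-1, 13, 0], "yaw": 0}
    - {"dp": [-1.5, 21, 0], "yaw": 0}
    - {"dp": [-2, 27, 0], "yaw": 0}
    - {"dp": [-2.3, 30, 0], "yaw": 0}
    - {"dp": [-2.3, 30, 0], "yaw": 0}
    - {"dp": [-2.3, 30, 0], "yaw": 0}

```text
clock: 31.2
eef_pos: [501.5, -80.2, 236.1]
tcp_rot: [-3.141, 0.001, 0.248]
contact_force: [-5.2, -1.8, 5.0]
opening: 0.201
grasp_force: 26.3
```

Call:
carry_out:
  targets:
    - {"dp": [0, 0, 0], "yaw": 0}
    - {"dp": [0, 0, 0], "yaw": 0}
    - {"dp": [0, 0, 0], "yaw": 0}
    - {"dp": [0, 0, -20], "yaw": 0}
    - {"dp": [0, 0, -50], "yaw": 0}
    - {"dp": [0, 0, -80], "yaw": 0}
    - {"dp": [0, 0, -80], "yaw": 0}
  fingers: 0

```text
clock: 32.08
eef_pos: [503.6, -80.5, 318.5]
tcp_rot: [3.14, -0.004, 0.248]
contact_force: [-0.0, 0.5, -0.7]
opening: 0.495
grasp_force: 0.0
```

```bash
python3 arc.py 194.2 1; python3 go.py 438.7 138.5 150 14.2
```

```text
p [503.6 -80.5] R 253.0 ang 194.06 F [-0.   0.5 -0.7] lens [540.4 -71.2]
[-0.0, 0.6] 
t 32.1 p [503.6 -80.5 318.5] yaw 14.2 open 0.5 q6 1.16 dp [-9.1, -228.2, 168.5] turn 0.0
```

Call:
carry_out:
  targets:
    - {"dp": [-1, -25, 0], "yaw": 0}
    - {"dp": [-3, -70, 10], "yaw": 0}
    - {"dp": [-5, -120, 50], "yaw": 0}
    - {"dp": [-6, -165, 100], "yaw": 0}
    - {"dp": [-7, -205, 150], "yaw": 0}
    - {"dp": [-7.5, -229, 200], "yaw": 0}
    - {"dp": [-7.5, -229, 240], "yaw": 0}
    - {"dp": [-7.5, -229, 260], "yaw": 0}
    - {"dp": [-7.5, -229, 260], "yaw": 0}
  fingers: -1

```text
clock: 33.2
eef_pos: [436.8, 139.4, 54.4]
tcp_rot: [3.141, 0.004, 0.248]
contact_force: [-0.2, 0.1, -0.5]
opening: -0.004
grasp_force: 0.0
```

```bash
python3 go.py 440 139 34 14.2;  python3 - <<'E'
from m import *
a=save('scene','s10'); b=save('top','t10')
h=np.zeros((560,800,3),'uint8')
h[:316,:400]=cv2.resize(a[150:300,190:380,::-1],(400,316),interpolation=cv2.INTER_CUBIC); h[:560,400:]=cv2.resize(b[120:290,210:331,::-1],(400,560),interpolation=cv2.INTER_CUBIC)
cv2.imwrite('pics/c10.png',h)
E
```

```text
t 33.2 p [436.8 139.4  54.4] yaw 14.2 open -0.0 q6 1.63 dp [3.0, 1.2, 20.4] turn 0.0
```

View pics/c10.png

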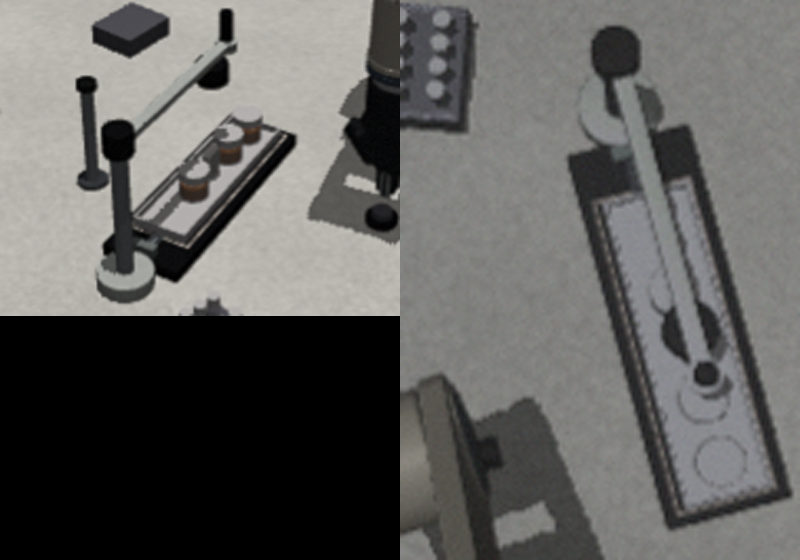

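The boom lies along the tray with the camera head at about (691,332) in the crop, over the tray. The closed fingers are just above the button. I'll put numbers on the lens position.

Run:
```python
from h import *
f=lambda x,y,z:ray('top',[(210+(x-400)/3.306,120+y/3.294)],z)[0].round(1)
k=f(706,374,258);h=f(691,333,187);print(k,h,f(615,48,230))
```

```text
[504.3 -78.6 258. ] [539.2 -70.8 187. ] [751.1 -16.5 230. ]
```

Call:
carry_out:
  targets:
    - {"dp": [3, 1, 10], "yaw": 0}
    - {"dp": [3, 1, 18], "yaw": 0}
    - {"dp": [3, 1, 20.5], "yaw": 0}
    - {"dp": [3, 1, 20.5], "yaw": 0}

```text
clock: 33.8
eef_pos: [441.7, 139.5, 35.6]
tcp_rot: [3.142, 0.0, 0.248]
contact_force: [0.1, 0.5, 0.1]
opening: -0.003
grasp_force: 0.0
```

Call:
carry_out:
  targets:
    - {"dp": [0, 0, 4], "yaw": 0}
    - {"dp": [0, 0, 6], "yaw": 0}
    - {"dp": [0, 0, 7.5], "yaw": 0}
    - {"dp": [0, 0, 7.5], "yaw": 0}

```text
clock: 34.3
eef_pos: [441.9, 139.6, 28.3]
tcp_rot: [-3.142, -0.0, 0.248]
contact_force: [-0.6, -0.2, 2.3]
opening: -0.002
grasp_force: 1.2
```

Call:
carry_out:
  targets:
    - {"dp": [0, 0, 2], "yaw": 0}
    - {"dp": [0, 0, 3.5], "yaw": 0}
    - {"dp": [0, 0, 4], "yaw": 0}
    - {"dp": [0, 0, 4], "yaw": 0}

```text
clock: 34.8
eef_pos: [441.9, 139.6, 24.3]
tcp_rot: [-3.142, -0.0, 0.248]
contact_force: [-0.6, 0.5, 4.5]
opening: -0.002
grasp_force: 2.3
```

Call:
carry_out:
  targets:
    - {"dp": [0, 0, 0], "yaw": 0}
    - {"dp": [0, 0, -20], "yaw": 0}
    - {"dp": [0, 0, -70], "yaw": 0}
    - {"dp": [0, 0, -130], "yaw": 0}
    - {"dp": [0, 0, -190], "yaw": 0}
    - {"dp": [0, 0, -250], "yaw": 0}
    - {"dp": [0, 0, -280], "yaw": 0}
    - {"dp": [0, 0, -280], "yaw": 0}
  fingers: 0

```text
clock: 35.8
eef_pos: [443.0, 139.9, 306.5]
tcp_rot: [-3.141, -0.005, 0.248]
contact_force: [-0.5, 0.1, -0.7]
opening: 0.503
grasp_force: 0.0
```

```bash
python3 go.py 503 -80.3 300 14.2
```

```text
t 35.8 p [443.  139.9 306.5] yaw 14.2 open 0.5 q6 1.63 dp [4.1, 228.2, 6.5] turn 0.0
```

Call:
carry_out:
  targets:
    - {"dp": [0, 30, 0], "yaw": 0}
    - {"dp": [1, 80, 0], "yaw": 0}
    - {"dp": [2, 130, 0], "yaw": 0}
    - {"dp": [3, 180, 0], "yaw": 0}
    - {"dp": [4, 215, 0], "yaw": 0}
    - {"dp": [4, 228, 0], "yaw": 0}
    - {"dp": [4, 228, 0], "yaw": 0}
    - {"dp": [4, 228, 0], "yaw": 0}

```text
clock: 36.8
eef_pos: [501.2, -79.4, 303.8]
tcp_rot: [-3.141, 0.001, 0.249]
contact_force: [0.1, -0.3, 0.2]
opening: 0.497
grasp_force: 0.0
```

```bash
python3 go.py 502.5 -80.3 237 14.2
```

```text
t 36.8 p [501.2 -79.4 303.8] yaw 14.3 open 0.5 q6 1.16 dp [1.0, 1.2, 66.8] turn 0.1
```

Call:
carry_out:
  targets:
    - {"dp": [1, 0.7, 20], "yaw": 0}
    - {"dp": [1, 0.7, 40], "yaw": 0}
    - {"dp": [1, 0.7, 58], "yaw": 0}
    - {"dp": [1, 0.7, 67], "yaw": 0}
    - {"dp": [1, 0.7, 67], "yaw": 0}

```text
clock: 37.42
eef_pos: [502.5, -80.1, 237.0]
tcp_rot: [-3.141, 0.001, 0.249]
contact_force: [-0.3, 0.3, -0.4]
opening: 0.502
grasp_force: 0.0
```

Call:
carry_out:
  targets:
    - {"dp": [0, 0, 0], "yaw": 0}
    - {"dp": [0, 0, 0], "yaw": 0}
    - {"dp": [0, 0, 0], "yaw": 0}
    - {"dp": [0, 0, 0], "yaw": 0}
  fingers: -1
  grip_force: 25

```text
clock: 37.92
eef_pos: [503.3, -80.9, 238.1]
tcp_rot: [3.141, -0.001, 0.248]
contact_force: [-0.4, 1.0, 5.8]
opening: 0.198
grasp_force: 25.0
```

```bash
sed -i 's/749,-19\./747,-19./' arc.py; python3 arc.py 238.4 9
```

```text
p [503.3 -80.9] R 251.4 ang 194.26 F [-0.4  1.   5.8] lens [538.6 -72. ]
[0.9, 21.5] [3.7, 42.8] [8.3, 63.8] [14.7, 84.4] [22.8, 104.3] [32.5, 123.5] [43.9, 141.7] [56.8, 159.0] [71.1, 175.0]
```

Call:
carry_out:
  targets:
    - {"dp": [0.4, 10, 0], "yaw": 0}
    - {"dp": [1.5, 26, 0], "yaw": 0}
    - {"dp": [3.7, 42.8, 0], "yaw": 0}
    - {"dp": [8.3, 63.8, 0], "yaw": 0}
    - {"dp": [14.7, 84.4, 0], "yaw": 0}
    - {"dp": [22.8, 104.3, 0], "yaw": 0}
    - {"dp": [32.5, 123.5, 0], "yaw": 0}
    - {"dp": [43.9, 141.7, 0], "yaw": 0}
    - {"dp": [56.8, 159, 0], "yaw": 0}
    - {"dp": [66, 170, 0], "yaw": 0}
    - {"dp": [71.1, 175, 0], "yaw": 0}
    - {"dp": [71.1, 175, 0], "yaw": 0}

```text
clock: 39.42
eef_pos: [615.5, -233.8, 237.6]
tcp_rot: [3.141, -0.001, 0.248]
contact_force: [-0.3, -0.6, 5.3]
opening: 0.198
grasp_force: 25.3
```

Call:
carry_out:
  targets:
    - {"dp": [0, 0, 0], "yaw": 0}
    - {"dp": [0, 0, 0], "yaw": 0}
    - {"dp": [0, 0, 0], "yaw": 0}
    - {"dp": [0, 0, -20], "yaw": 0}
    - {"dp": [0, 0, -60], "yaw": 0}
    - {"dp": [0, 0, -80], "yaw": 0}
    - {"dp": [-60, 40, -90], "yaw": 0}
    - {"dp": [-120, 80, -90], "yaw": 0}
    - {"dp": [-180, 120, -90], "yaw": 0}
    - {"dp": [-180, 120, -90], "yaw": 0}
  fingers: 0

```text
clock: 40.67
eef_pos: [467.7, -395.8, 329.2]
tcp_rot: [3.14, -0.001, 0.246]
contact_force: [1.1, -0.3, 0.7]
opening: 0.498
grasp_force: 0.0
```

Run:
```python
from m import *
print(r.sense()['eef_pos'].round(0),r.sense()['contact_force'].round(1))
a=save('scene','s11'); b=save('top','t11')
h=np.zeros((560,800,3),'uint8')
h[:316,:400]=cv2.resize(a[150:300,190:380,::-1],(400,316),interpolation=cv2.INTER_CUBIC); h[:484,400:]=cv2.resize(b[110:295,240:393,::-1],(400,484),interpolation=cv2.INTER_CUBIC)
cv2.imwrite('pics/c11.png',h)
```

```text
[ 468. -396.  329.] [ 1.1 -0.3  0.7]
```

View pics/c11.png

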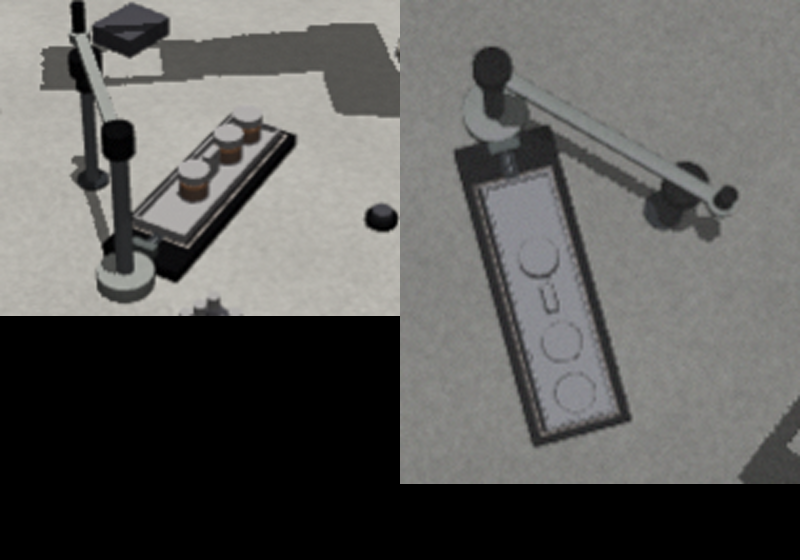

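The camera head at about (349,181) sits over the parking post cap seen earlier at (347,183). The three pots stand in the tray inside the outline, and the robot is clear, so I'm handing in.

```bash
python3 -c "
from rig import r
print(r.sign_off())"
```

```text
the job is handed in; nothing more can be done
None
```

I handed the job in at about 41 s: the tray is in the outline with all three pots upright, I pressed the shutter once with the lens centred (about 5.5 mm of travel, judged from fingertip height and force), and the camera is parked over its post. The sign-off gave no verdict.

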